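Set a rivet with the pedal press

TASK

On the jeweller's bench, gently slide the work carrier along its guide until it is fully home against the red stop of the green press. Then press the red pedal steadily (no ramming) right down to its stop, past the point where the ram meets the rivet and the pedal stiffens, lean on it firmly there with about 20 N for a full second, and let it come all the way back up. The rivet must end fully set and the carrier still home; leave everything else on the bench where it is.

Things in the scene. Friction and masses are not known exactly. Their poses are not given: they have to be found in the camera images.
- press: Fixed green press on a base plate 300 x 320 x 12 mm. Origin: on the bench under the base; x runs along the guide towards the red stop, y to the column, z up. In this frame (mm): guide between two rails 53 apart, tops 22 high, centred on y 70, x -140 to 75; stop face x 75, top 34 high; column x 20 to 80, y 125 to 165; pedal on the other side, y -90 (width 70).
- press_head (a point): Middle of the top of the press head, 202 mm above the bench, at x 50, y 88 mm in the press frame. The head is 56 mm (x) by 100 mm (y) and 60 mm tall and overhangs the guide; the ram guide below it reaches down to 106 mm above the bench.
- carrier: Loose aluminium carrier 140 x 50 x 12 mm, on the base plate between the rails (1.5 mm play each side), partly drawn out. Origin: centre of its underside, x to the stop. Blue upright tab 14 x 40 mm at its near (-x) end, top 46 mm above the underside; brass plate on the far part (top 16 mm up), rivet at x +45 mm. When home its origin is at x 5, y 70 mm in the press frame.
- carrier_tab (a point): Point on the outer (-x) face of the carrier's blue tab, mid-width, 36 mm above the carrier's underside: the place to push, towards carrier +x.
- rivet_head (a point): Centre of the top of the copper rivet's head, a disc 14 mm across and 3 mm thick, standing 6 to 8 mm proud of the brass plate at the start.
- rivet (a joint): How far the rivet is pressed in (m): starts at 0 to 0.002, fully set at 0.008. It is a tight fit and yields slowly.
- ram_face (a point): Centre of the lower face of the 18 mm steel ram, under the head at x = 50, y = 70 mm in the press frame; 46 mm above the bench at rest, it goes down 15 mm with the pedal.
- pedal_end (a point): Middle of the upper face of the steel pedal lever under its red pad, 200 mm from the hinge (which runs along y, at x 110, z 34 mm in the press frame), about 88 mm above the bench when up. The pad, 84 mm (x) x 64 mm (y) x 9 mm, is centred over this point on a stem whose height is adjusted differently each time: its top lies 10 to 32 mm above this point. Find it by touch.
- pedal (a joint): Pedal angle (rad): 0 up, near 0.20 at its stop; the near end goes down; a spring returns it. It needs about 5 to 8 N at the pad, some 5 N more with slow yielding while the ram pushes the rivet, then it stops solidly.
- rivet_tin: Bystander: small open steel tin 40 x 40 x 18 mm with spare rivets, on the press base between pedal and guide. Origin: centre of underside.
- pliers: Bystander: pliers with yellow handles, 130 mm long, 12 mm high, beside the pedal. Origin: on the bench under the middle.
- wax_jar: Bystander: small glass cup, 60 mm wide, 55 mm high, beside the column. Origin: centre of underside.
- hammer: Bystander: hammer 220 mm long lying on the right of the bench. Origin: underside.
- mandrel: Bystander: upright tapered steel mandrel, 68 mm wide at the foot, 170 mm high. Origin: centre of underside.
- pen_jar: Bystander: glass jar of coloured pens, 68 mm wide, 165 mm high. Origin: centre of underside.
- polish_tin: Bystander: round metal tin 70 mm wide, 60 mm high. Origin: centre of underside.
Things that resemble listed ones, but are neither listed nor needed, are in the scene too. What is shaped like the carrier but pink or purple is not meant.

How it is judged:
On the way, in this order (a step that is already met when the one before it is completed fails the run):
1. the carrier is home against the red stop (within 4 mm) with the pedal still up and the rivet not yet pressed (x of carrier in the frame of press above 0.001 m and z of carrier in the frame of press below 0.016 m and value of joint pedal below 0.03 rad and value of joint rivet below 0.004 m), for 0.2 s.
2. the pedal is held at its stop by the gripper with at least 12 N for 0.5 s, the carrier home (x of carrier in the frame of press above 0.001 m and z of carrier in the frame of press below 0.016 m and value of joint pedal above 0.192 rad and contact force between the fingers and pedal above 12 N), for 0.5 s.
At the end, for the whole second after the job is handed in: The rivet is pressed in to within 1.5 mm of fully set, the carrier is still home against the stop (within 4 mm) and at rest, and the pedal is back up (below 0.02 rad) (x of carrier in the frame of press above 0.001 m and z of carrier in the frame of press below 0.016 m and value of joint rivet above 0.0065 m and value of joint pedal below 0.02 rad and linear speed of carrier below 0.01 m/s); the robot touches nothing.
It fails at once if the pedal is rammed (more than 45 N from the gripper) (contact force between the fingers and pedal above 45 N).
It fails at once if the carrier is rammed (more than 60 N from the gripper) (contact force between the fingers and carrier above 60 N).
It fails at once if another thing on the bench is moved more than 30 mm (distance of any of rivet_tin, pliers, wax_jar, hammer, mandrel, pen_jar, polish_tin from where it was at the start of the episode above 0.03 m).
It also fails if it takes over 67 s, if anything falls off the work surface, if the arm or the gripper's body presses on something with over 40 N, if the wrist force passes 120 N, or if a joint passes its speed limit or range.

ROBOT

A 7-joint arm with a two-finger parallel gripper is mounted at the origin on the work surface. World frame = base frame: x ahead of the robot, y to its left, z up, the work surface at z = 0. Lengths are in m, angles in rad, forces in N, time in s.
With the tool pointing down it reaches from about 0.425 to 0.925 m from the base axis. Payload 6.8 kg.
Tool frame: the origin (TCP) lies between the finger pads; the fingertips stand r.tips_ahead ahead of it and the grasp point (between the pads) lies 5 mm behind it (r.tips_ahead is the distance from the TCP to the fingertips, in m); z points along the fingers, y is the line along which they close (so a half turn about z gives the same grasp; the last joint's range is limited). The gripper opens to 85 mm and grips with 20 to 120 N. Pads are 22 mm wide; open, the fingers measure 114 mm over their backs; the gripper's body (76 mm by 85 mm) begins 54 mm behind the grasp point. The pads swing forward as they close: fully open they stand 13 mm farther back than shut.
Start: joints at [1.004, 0.477, 0.022, 1.555, -0.011, 1.109, -0.083], TCP at [0.299, -0.605, 0.245] pointing down, gripper open.
Joint ranges: [-2.96, 2.96], [-0.34, 2.1], [-1.41, 1.46], [0.24, 2.44], [-1.37, 4.51], [0.17, 1.92], [-2.96, 2.96]. Speed limits (rad/s): [2.39, 2.39, 3.14, 3.14, 3.14, 3.14, 3.14].

INTERFACE

Orientations are given as a rotation vector (axis times angle).
In Python, from bench import r gives the robot as it stands.
- The arm moves only by the tool move_arm, never from a script. Its argument "rows" is one flat list of numbers, 4 for each row, row after row: the shift along the tool's x, y, z in cm, then the turn about the tool's z in degrees. In form: [tx, ty, tz, twist, tx, ty, tz, twist, ...]. A call has 1 to 10 rows; each row is the pose to reach, as a shift and turn from the pose commanded when the call began, along the tool's axes at that moment; what a row does not reach only later rows make up. A row lasts 1/8 s, in which the tool goes at most 62.5 mm and 10.7 degrees, less where a joint would pass 70% of its speed; a pose out of reach is approached as far as the arm can. A call with a gripper value outside its range is refused whole. "fingers" is the opening, from 0 (shut) to 1 (fully open), set as the call begins (left out, the last holds). The fingers move at their own pace and stop on an object; "newtons" is the grip in N (left out, the last holds). Time passes only in rows, so rows that repeat a pose let the fingers close. It gives the time, the measured TCP pose, the force, the opening and the grip force at its end, in the units of the state.
- r.get_obs(): the state, without advancing time (a new reading comes with each control period).
- r.grab_frame(name): name is "scene" or "top" or "wrist"; returns the picture (400x640x3 uint8, blue, green, red); there is no depth.
- r.camera_params(name): a dict with "fx", "fy", "cx", "cy" (pixels), "world_from_camera" (4x4, takes a point from camera to world coordinates). Camera axes: x right, y down, z forward; pixel columns grow to the right and rows downward; lengths in m; the calibration is good to about 2 mm. A picture is of the moment at which its call begins: read the wrist's pose just before it. camera_params takes no time and is no camera call; for the wrist camera it gives the pose at the moment of the call.
- r.hand_in(): hands the job in; it is judged then, once.
The state is a dict: "clock": time; "joints": joint angles; "qvel": joint speeds; "tau": joint torques, N m; "tcp_pos": TCP position; "orientation": TCP orientation; "contact_force": force on the tool from outside, world axes, zero at the start; "moment": the same for the moment, N m; "grip_width": finger opening in m; "gripper_force": force on a finger pad.
Only numpy, scipy, OpenCV 4.12 (cv2) and the standard library are available. Lean on these libraries where they do the work, as an engineer would, in place of code of your own. Each camera call takes 0.05 s, during which the arm holds its last target. There are 200 camera calls.

## Working session

There is one attempt and no reset: what is moved stays moved. The work goes in short steps, Python scripts to look and compute and a tool call to move; the robot and the scene stay as the last step left them, time stands still between calls to the robot, and variables do not carry over. Pictures are saved under pics/ and viewed, at most 10 in all, crops included, and the job is handed in when it is done.

Besides the shell and the picture viewer there is one more tool, called after "Call:" as a command line: name --argument value ..., lists and objects as JSON in quotes. move_arm: Moves the arm, as the interface text tells. Its arguments: {"type":"object","properties":{"rows":{"type":"array"},"fingers":{"type":"number"},"newtons":{"type":"number"}},"required":["rows"]}

```bash
mkdir -p pics; ls; python3 - <<'E'
from bench import r
import cv2
o=r.get_obs(); print(o, r.tips_ahead)
for n in("scene","top"):
    f=r.grab_frame(n); cv2.imwrite(f"pics/{n}0.png",f)
    p=r.camera_params(n); print(n,p)
E
```

```text
pics
{'clock': 0.0, 'joints': array([ 1.00389113,  0.47782754,  0.02231947,  1.55649539, -0.01150846,
        1.10931827, -0.08308517]), 'qvel': array([-2.92022847e-05, -1.10042375e-03, -8.25214188e-04, -2.36530908e-03,
       -1.08991449e-03, -7.76154318e-04,  6.46921714e-04]), 'tau': array([ 7.12628753e-04, -5.96447539e+01,  1.60817306e+00, -2.81197947e+01,
        1.24863055e-02,  9.34629614e-03, -3.25514415e-07]), 'tcp_pos': array([ 0.29867629, -0.60465741,  0.24428836]), 'orientation': array([-3.05748334e+00, -7.14043953e-01,  8.79525993e-04]), 'contact_force': array([-0.59471889, -0.4673608 ,  0.29528049]), 'moment': array([-0.0209946 , -0.04607299,  0.00321993]), 'gripper_force': 0.0, 'grip_width': 0.08520055020080708} 0.014
scene {'fx': 439.68963371743496, 'fy': 439.68963371743496, 'cx': 314.9271574283422, 'cy': 195.82704599405037, 'world_from_camera': array([[ 0.32756612,  0.50553326, -0.79820834,  1.56362217],
       [ 0.94468301, -0.16042521,  0.28607302, -0.36263424],
       [ 0.01656668, -0.84776168, -0.53011855,  0.81481169],
       [ 0.        ,  0.        ,  0.        ,  1.        ]])}
top {'fx': 368.1334586268797, 'fy': 368.1334586268797, 'cx': 314.90411989124055, 'cy': 196.26104952372035, 'world_from_camera': array([[ 0.00372052, -0.98348942,  0.18092741,  0.37259308],
       [-0.9999756 , -0.00258945,  0.00648731,  0.01104961],
       [-0.0059117 , -0.18094713, -0.98347506,  1.19683917],
       [ 0.        ,  0.        ,  0.        ,  1.        ]])}
```

View pics/scene0.png

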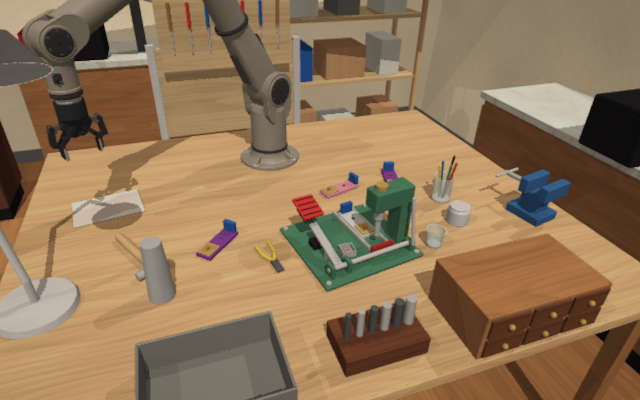

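View pics/top0.png

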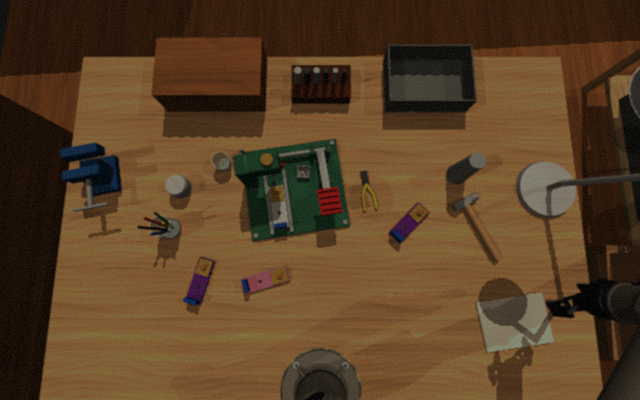

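Scene: the press is at about (350,235), the red pedal pad at (308,207), and the blue tab of the carrier in the guide at (346,208). Possible mix-ups are purple (218,240), pink (340,187) and purple (388,172), all of them loose on the bench. I choose the carrier between the rails, which is at (278,210) in the top view. Next is one close crop to check it.

```bash
cat > h.py <<'E'
import numpy as np, cv2
from bench import r
def ray(n,uv):
    p=r.camera_params(n); T=p["world_from_camera"]
    d=T[:3,:3]@np.array([(uv[0]-p["cx"])/p["fx"],(uv[1]-p["cy"])/p["fy"],1]); return T[:3,3],d
def plane(n,uv,z):
    o,d=ray(n,uv); return o+d*(z-o[2])/d[2]
def tri(a,b):
    (o1,d1),(o2,d2)=ray(*a),ray(*b)
    t=np.linalg.lstsq(np.c_[d1,-d2],o2-o1,rcond=None)[0]; p,q=o1+d1*t[0],o2+d2*t[1]
    return (p+q)/2,np.linalg.norm(p-q)
def proj(n,P):
    p=r.camera_params(n); T=np.linalg.inv(p["world_from_camera"]); c=T[:3,:3]@P+T[:3,3]
    return np.array([p["fx"]*c[0]/c[2]+p["cx"],p["fy"]*c[1]/c[2]+p["cy"]])
def hsv(f,lo,hi): return cv2.inRange(cv2.cvtColor(f,cv2.COLOR_BGR2HSV),np.array(lo),np.array(hi))
E
python3 - <<'E'
from h import *
t=cv2.imread("pics/top0.png"); s=cv2.imread("pics/scene0.png")
a=cv2.resize(t[130:250,225:360],None,fx=4,fy=4,interpolation=cv2.INTER_CUBIC)
a=cv2.convertScaleAbs(a,alpha=1.5)
cv2.imwrite("pics/ctop.png",a)
cv2.imwrite("pics/cscene.png",cv2.resize(s[165:290,275:435],None,fx=4.5,fy=4.5,interpolation=cv2.INTER_CUBIC))
for n,f,(x0,x1,y0,y1) in(("top",t,(225,360,130,250)),("scene",s,(275,435,165,290))):
    for c,lo,hi in(("green",(60,80,20),(90,255,255)),("blue",(100,120,40),(122,255,255)),("red",(0,190,70),(6,255,255))):
        m=hsv(f,lo,hi); k=np.zeros_like(m); k[y0:y1,x0:x1]=m[y0:y1,x0:x1]
        N,_,st,ce=cv2.connectedComponentsWithStats(k)
        print(n,c,[(st[i].tolist(),ce[i].round(1).tolist()) for i in range(1,N) if st[i][4]>12])
        if c=="green":
            pts=cv2.findNonZero(k); h=cv2.convexHull(pts)
            print(cv2.approxPolyDP(h,3,True)[:,0].tolist())
E
```

```text
top green [([234, 141, 115, 99, 4823], [292.8, 189.7]), ([267, 172, 16, 14, 162], [274.6, 179.0])]
[[348, 225], [253, 239], [234, 157], [334, 140]]
top blue [([274, 223, 13, 5, 48], [279.9, 225.0])]
top red [([318, 187, 24, 28, 426], [329.1, 200.9])]
scene green [([281, 178, 142, 112, 5590], [359.5, 236.5]), ([365, 236, 17, 9, 90], [372.9, 240.1])]
[[422, 254], [326, 289], [281, 229], [370, 187], [403, 178], [414, 186]]
scene blue [([383, 165, 11, 5, 47], [388.0, 167.0]), ([349, 173, 9, 11, 69], [353.2, 178.0]), ([340, 202, 12, 11, 104], [345.9, 207.0])]
scene red [([293, 195, 30, 25, 355], [307.4, 207.5]), ([371, 240, 22, 12, 104], [381.5, 245.4])]
```

View pics/ctop.png

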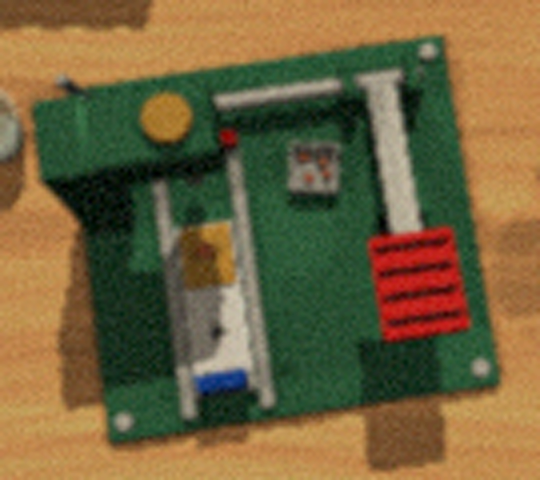

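View pics/cscene.png

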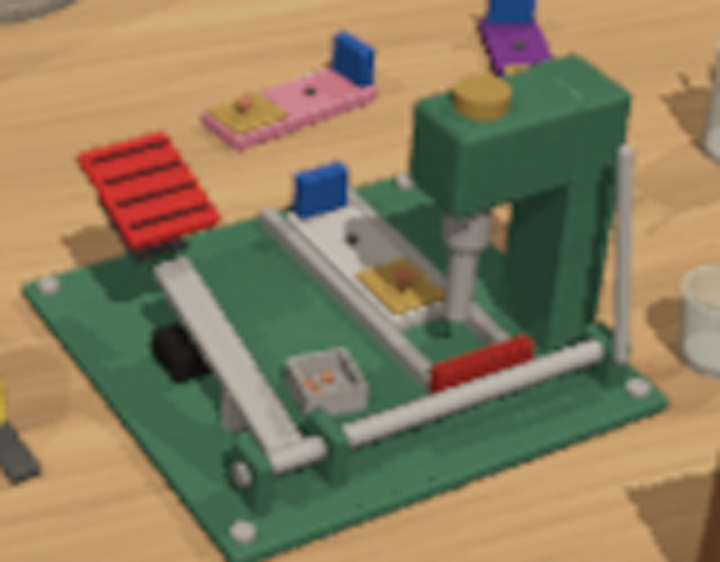

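The crops confirm the carrier is the silver one between the rails, with its blue tab at top (280,225) and scene (346,207). The red pad is at top (329,201) and scene (307,207). Next I work out the press frame.

```bash
python3 - <<'E'
from h import *
np.set_printoptions(precision=4,suppress=True)
T={"fr":(335.6,139.2),"nr":(349,225.8),"nl":(253,240.5)}
S={"nr":(280.8,229.4),"fr":(328.5,289.2),"fl":(422.8,254.5)}
for n,D in(("top",T),("scene",S)):
    for k,v in D.items(): print(n,k,plane(n,v,0.012))
for k in("fr","nr"): print(k,tri(("top",T[k]),("scene",S[k])))
P=lambda n,k,D:plane(n,D[k],0.012)[:2]
fr=(P("top","fr",T)+P("scene","fr",S))/2; nr=(P("top","nr",T)+P("scene","nr",S))/2
nl=P("top","nl",T); fl=P("scene","fl",S)
print("sizes",np.linalg.norm(fr-nr),np.linalg.norm(nl-nr),np.linalg.norm(fl-fr),np.linalg.norm(fl-nl))
c=(fr+nr+nl+fl)/4
e=(fr-nr+fl-nl); ax=np.arctan2(e[1],e[0]); w=(nl-nr+fl-fr); ay=np.arctan2(w[1],w[0])-np.pi/2
yaw=(ax+ay)/2; print("centre",c,"yaw deg",np.degrees([ax,ay,yaw]))
R=np.array([[np.cos(yaw),-np.sin(yaw)],[np.sin(yaw),np.cos(yaw)]])
inp=lambda p:np.r_[(R.T@(p[:2]-c)),p[2]]
# checks
cr=lambda x,y:(225+x/4,130+y/4); cs=lambda x,y:(275+x/4.5,165+y/4.5)
print("stop top near-left/right (exp x75,z34)",[inp(plane("scene",cs(*q),.034)) for q in((432,366),(530,337))])
tab,e=tri(("top",(279.9,224.5)),("scene",(345.9,207)));print("tab",tab,e,inp(tab))
pad,e=tri(("top",(329.1,200.9)),("scene",(307.4,207.5)));print("pad",pad,e,inp(pad))
print("knob",[ (lambda q:(inp(q[0]),q[1]))(tri(("top",cr(167,117)),("scene",cs(483,95))))])
# tab top edge in top image, upper corners z~.058
print("tab corners z.058",[inp(plane("top",cr(*q),.058)) for q in((197,392),(247,385))],[inp(plane("scene",cs(*q),.058)) for q in((295,178),(345,163),(298,217),(348,203))])
print("rail ends top z.022",[inp(plane("top",cr(*q),.022)) for q in((189,417),(268,405),(160,181),(235,150))])
print("pad corners top z.11",[inp(plane("top",cr(*q),.11)) for q in((370,238),(452,228),(470,327),(386,340))])
print("pad corners sc z.11",[inp(plane("scene",cs(*q),.11)) for q in((80,155),(163,133),(217,215),(130,250))])
E
```

```text
top fr [ 0.7861 -0.0501  0.012 ]
top nr [ 0.494  -0.0914  0.012 ]
top nl [0.4459 0.2167 0.012 ]
scene nr [ 0.5064 -0.0926  0.012 ]
scene fr [ 0.7935 -0.0446  0.012 ]
scene fl [0.7467 0.2609 0.012 ]
fr (array([ 0.7888, -0.0467,  0.0081]), np.float64(0.007624823744178739))
nr (array([ 0.4952, -0.091 ,  0.0038]), np.float64(0.0023544588867182767))
sizes 0.29300403103307165 0.31348863877387173 0.31120788453437126 0.30408188986122464
centre [0.6207 0.0846] yaw deg [8.5564 8.9742 8.7653]
stop top near-left/right (exp x75,z34) [array([0.0759, 0.0261, 0.034 ]), array([0.0795, 0.0996, 0.034 ])]
tab [0.494  0.1275 0.0423] 0.0020093873634598955 [-0.1186  0.0617  0.0423]
pad [ 0.5582 -0.0245  0.1114] 0.0004331489847290725 [-0.0783 -0.0983  0.1114]
knob [(array([0.0487, 0.062 , 0.2087]), np.float64(0.0028154586553382384))]
tab corners z.058 [array([-0.1282,  0.0801,  0.058 ]), array([-0.1286,  0.041 ,  0.058 ])] [array([-0.1184,  0.0398,  0.058 ]), array([-0.1194,  0.0816,  0.058 ]), array([-0.0757,  0.0168,  0.058 ]), array([-0.0751,  0.0564,  0.058 ])]
rail ends top z.022 [array([-0.143 ,  0.0926,  0.022 ]), array([-0.1429,  0.029 ,  0.022 ]), array([0.0523, 0.0914, 0.022 ]), array([0.069, 0.027, 0.022])]
pad corners top z.11 [array([-0.0384, -0.0691,  0.11  ]), array([-0.04  , -0.1313,  0.11  ]), array([-0.1164, -0.1325,  0.11  ]), array([-0.1166, -0.0692,  0.11  ])]
pad corners sc z.11 [array([-0.1385, -0.1167,  0.11  ]), array([-0.1385, -0.0547,  0.11  ]), array([-0.0361, -0.0695,  0.11  ]), array([-0.0264, -0.136 ,  0.11  ])]
```

Call:
move_arm --rows '[2,-1.5,0,1,6,-4,0,3,11,-7.5,0,6,16,-11,0,9,21,-14.5,0,12,26,-18,0,14,31,-21,0,16,33.5,-23,0,17.5,33.5,-23,0,17.5]' --fingers 0

```text
clock: 1.23
tcp_pos: [0.4988, -0.2472, 0.245]
orientation: [-3.13, -0.25, 0.0]
contact_force: [-0.4, -0.8, -0.0]
grip_width: 0.0003
gripper_force: 0.0
```

Call:
move_arm --rows '[0,-2,0,0,0.2,-7,0,0,0.4,-12,0,0,0.6,-17,0,0,0.8,-22,0,0,0.8,-27,0,0,0.8,-32,0,0.4,0.8,-36,0,0.4,0.8,-37,0,0.4,0.8,-37,0,0.4]'

```text
clock: 2.48
tcp_pos: [0.4485, 0.1157, 0.2452]
orientation: [3.133, 0.229, -0.0]
contact_force: [0.2, -1.1, 1.1]
grip_width: -0.0003
gripper_force: 0.0
```

```bash
python3 - <<'E'
from h import *
np.set_printoptions(precision=4,suppress=True)
o=r.get_obs(); print(o["tcp_pos"],o["orientation"],o["joints"],o["contact_force"])
P=r.camera_params("wrist"); f=r.grab_frame("wrist"); cv2.imwrite("pics/w1.png",f)
print(P)
E
```

```text
[0.4485 0.1157 0.2452] [ 3.1326  0.2295 -0.0005] [-0.0679  0.1484 -0.3493  2.0227  0.0615  0.9807 -1.8725] [ 0.2054 -1.1035  1.0657]
{'fx': 330.0786793820178, 'fy': 330.0786793820178, 'cx': 320.9692148073556, 'cy': 199.95598970790564, 'world_from_camera': array([[ 0.1456, -0.947 , -0.2863,  0.5207],
       [-0.9893, -0.1389, -0.0434,  0.1255],
       [ 0.0013,  0.2896, -0.9571,  0.3738],
       [ 0.    ,  0.    ,  0.    ,  1.    ]])}
```

View pics/w1.png

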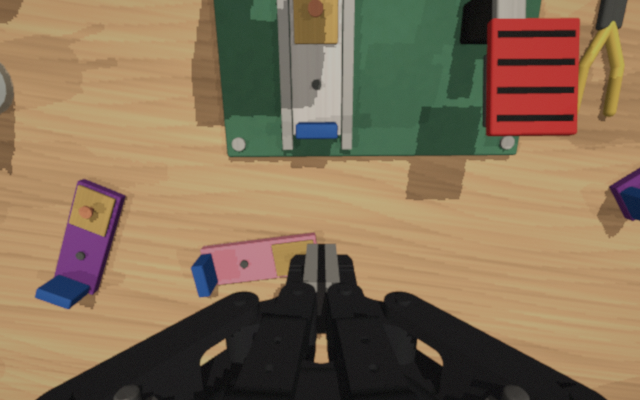

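The wrist view shows the tab at (317,130), the near rail ends at (287,149) and (347,148), the near base corners at (228,157) and (519,157), and the pad over (487..579, 18..135).

```bash
python3 - <<'E'
from h import *
np.set_printoptions(precision=4,suppress=True)
f=cv2.imread("pics/w1.png")
W=lambda u,v,z:plane("wrist",(u,v),z)
nl,nr=W(228,157,.0),W(519,156.5,.0)
print("base near corners",nl,nr,np.linalg.norm(nl-nr),"yaw",np.degrees(np.arctan2(*(nl-nr)[1::-1]))-90)
yaw=np.arctan2(*(nl-nr)[1::-1])-np.pi/2
rl,rr=W(287,150,.022),W(347.5,149,.022); print("rails",rl,rr,(rl+rr)/2, np.linalg.norm(rl-rr))
rl2,rr2=W(283,40,.022),W(348,40,.022);print("rails far mid",(rl2+rr2)/2)
d=((rl2+rr2)-(rl+rr))/2; print("guide dir",np.degrees(np.arctan2(d[1],d[0])))
m=hsv(f,(100,120,40),(125,255,255)); m[:,:280]=0;m[:,350:]=0; m[:110]=0;m[145:]=0
x,y,w,h=cv2.boundingRect(m); print("tab box",x,y,w,h)
for z,v in((.058,y+h),(.012,y+h),(.058,y)): print(z,W(x+w/2,v,z))
red=hsv(f,(0,190,70),(6,255,255)); x,y,w,h=cv2.boundingRect(red); print("pad",x,y,w,h)
for z in(.1,.11,.12,.13): print(z,W(x,y+h,z),W(x+w,y+h,z),np.linalg.norm(W(x,y+h,z)-W(x+w,y+h,z)))
a,e=tri(("top",(329.1,200.9)),("wrist",(532.5,77)));print(a,e)
E
```

```text
base near corners [0.4444 0.2197 0.    ] [ 0.4926 -0.108   0.    ] 0.33125864437169045 yaw 8.365143794624174
rails [0.4655 0.1525 0.022 ] [0.4758 0.0889 0.022 ] [0.4706 0.1207 0.022 ] 0.06438648391656787
rails far mid [0.5755 0.1373 0.022 ]
guide dir 9.003412112386341
tab box 296 123 42 16
0.058 [0.4856 0.1227 0.058 ]
0.012 [0.4804 0.1225 0.012 ]
0.058 [0.5002 0.1248 0.058 ]
pad 487 21 87 114
0.1 [ 0.5135 -0.0142  0.1   ] [ 0.5237 -0.0848  0.1   ] 0.07128028889967886
0.11 [ 0.5138 -0.0092  0.11  ] [ 0.5236 -0.0771  0.11  ] 0.06867617435405471
0.12 [ 0.514  -0.0041  0.12  ] [ 0.5235 -0.0695  0.12  ] 0.06607205980843053
0.13 [0.5143 0.001  0.13  ] [ 0.5234 -0.0618  0.13  ] 0.06346794526280636
[ 0.5576 -0.024   0.121 ] 0.0019691105758675173
```

Call:
move_arm --rows '[0,-0.2,2,0,0,-0.2,6,0,0,-0.2,11,0,0,-0.2,15,0,0,-0.2,18,0,0,-0.2,19.3,0,0,-0.2,19.3,0,0.8,-0.2,19.3,0,1.5,-0.2,19.3,0,1.5,-0.2,19.3,0]'

```text
clock: 3.78
tcp_pos: [0.4649, 0.1207, 0.0531]
orientation: [-3.133, -0.229, -0.004]
contact_force: [-0.2, -0.3, 0.1]
grip_width: -0.0
gripper_force: 0.0
```

Call:
move_arm --rows '[0.4,0,0,-0.4,0.8,0,0,-0.4,1.2,0,0,-0.4,1.7,0,0,-0.4,2.2,0,0,-0.4,2.8,0,0,-0.4,3.4,0,0,-0.4,4,0,0,-0.4,4.6,0,0,-0.4,5.2,0,0,-0.4]'

```text
clock: 5.03
tcp_pos: [0.5152, 0.1281, 0.0523]
orientation: [3.132, 0.241, -0.0]
contact_force: [-1.2, -0.2, -0.6]
grip_width: -0.0002
gripper_force: 0.6
```

Call:
move_arm --rows '[0.2,0,0,0,0.4,0,0,0,0.6,0,0,0,0.8,0,0,0,1,0,0,0,1.2,0,0,0,1.3,0,0,0,1.4,0,0,0,1.5,0,0,0,1.5,0,0,0]'

```text
clock: 6.28
tcp_pos: [0.5299, 0.1303, 0.0523]
orientation: [-3.132, -0.241, -0.001]
contact_force: [-1.6, -0.7, 0.4]
grip_width: 0.0003
gripper_force: 0.7
```

Call:
move_arm --rows '[0.1,0,0,0,0.2,0,0,0,0.3,0,0,0,0.3,0,0,0]'

```text
clock: 6.78
tcp_pos: [0.5329, 0.1308, 0.0523]
orientation: [-3.132, -0.241, -0.001]
contact_force: [-1.5, -1.3, 0.5]
grip_width: 0.0002
gripper_force: 0.6
```

Call:
move_arm --rows '[0.1,0,0,0,0.2,0,0,0,0.2,0,0,0]'

```text
clock: 7.15
tcp_pos: [0.5348, 0.1311, 0.0523]
orientation: [-3.132, -0.241, -0.001]
contact_force: [-1.8, 0.4, -1.1]
grip_width: -0.0001
gripper_force: 0.5
```

Call:
move_arm --rows '[0.1,0,0,0,0.2,0,0,0,0.2,0,0,0]'

```text
clock: 7.52
tcp_pos: [0.5355, 0.1312, 0.0521]
orientation: [3.132, 0.241, -0.003]
contact_force: [-5.5, -1.0, 3.8]
grip_width: -0.0001
gripper_force: 2.6
```

Call:
move_arm --rows '[0.1,0,0,0,0.2,0,0,0,0.2,0,0,0]'

```text
clock: 7.9
tcp_pos: [0.5355, 0.1311, 0.0517]
orientation: [3.131, 0.241, -0.009]
contact_force: [-9.6, -1.0, 7.5]
grip_width: 0.0004
gripper_force: 5.0
```

Call:
move_arm --rows '[-0.3,0,0,0,-0.8,0,0,0,-1.8,0,0,0,-3,0,0,0,-3,0,-1,0,-3,0,-4,0,-3,0,-8,0,-3,0,-13,0,-3,0,-16,0,-3,0,-17,0]'

```text
clock: 9.15
tcp_pos: [0.5101, 0.1275, 0.225]
orientation: [-3.132, -0.24, -0.007]
contact_force: [-0.7, 0.2, 0.0]
grip_width: -0.0002
gripper_force: 0.0
```

```bash
python3 - <<'E'
from h import *
np.set_printoptions(precision=4,suppress=True)
o=r.get_obs(); print(o["tcp_pos"],o["contact_force"])
P=r.camera_params("wrist"); f=r.grab_frame("wrist"); s=r.grab_frame("scene")
a=f[:330,200:640]; b=cv2.resize(s[165:290,275:435],None,fx=2.2,fy=2.64,interpolation=cv2.INTER_CUBIC)
cv2.imwrite("pics/w2.png",np.hstack([a,b]))
m=hsv(f,(100,120,40),(125,255,255)); m[:,:280]=0;m[:,380:]=0;m[200:]=0
x,y,w,h=cv2.boundingRect(m); print("tab box",x,y,w,h,plane("wrist",(x+w/2,y+h),.058),plane("wrist",(x+w/2,y),.058))
red=hsv(f,(0,190,70),(6,255,255)); x,y,w,h=cv2.boundingRect(red); print("pad",x,y,w,h)
E
```

```text
[0.5101 0.1275 0.225 ] [-0.7444  0.2417  0.0047]
tab box 297 128 45 17 [0.5441 0.1328 0.058 ] [0.5587 0.135  0.058 ]
pad 491 113 7 112
```

View pics/w2.png

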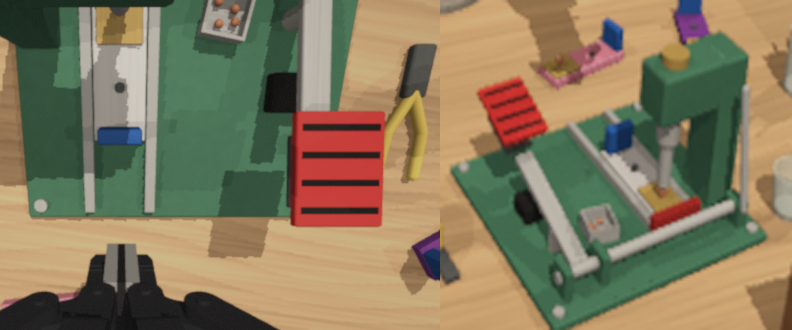

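The carrier now sits against the red stop, with its tab face at x 0.544 against an expected 0.546. The pad is centred at wrist (539,168). Now I move over the pad.

Call:
move_arm --rows '[0.5,2,0,0,1,6,0,0,1.5,10,0,0,2,14,0,0,2.2,15.8,0,0,2.2,15.8,2,0,2.2,15.8,5,0,2.2,15.8,6.5,0,2.2,15.8,6.5,0]'

```text
clock: 10.38
tcp_pos: [0.5537, -0.0251, 0.156]
orientation: [-3.132, -0.242, 0.005]
contact_force: [0.5, -0.4, 0.2]
grip_width: -0.0003
gripper_force: 0.0
```

Call:
move_arm --rows '[0,0,0.5,0,0,0,1,0,0,0,1.5,0,0,0,1.7,0,0,0,1.9,0,0,0,2.1,0,0,0,2.3,0,0,0,2.3,0]'

```text
clock: 11.38
tcp_pos: [0.5548, -0.0258, 0.1344]
orientation: [3.132, 0.241, 0.0]
contact_force: [-1.9, -0.3, 2.8]
grip_width: -0.0
gripper_force: 1.3
```

Call:
move_arm --rows '[-0.05,0,0.15,0,-0.1,0,0.3,0,-0.2,0,0.45,0,-0.25,0,0.6,0,-0.3,0,0.75,0,-0.4,0,0.9,0,-0.45,0,1.05,0,-0.5,0,1.2,0,-0.6,0,1.4,0,-0.65,0,1.6,0]'

```text
clock: 12.62
tcp_pos: [0.5487, -0.0267, 0.1183]
orientation: [-3.132, -0.241, -0.001]
contact_force: [1.4, -0.5, 4.2]
grip_width: 0.0002
gripper_force: 2.1
```

Call:
move_arm --rows '[-0.05,0,0.15,0,-0.1,0,0.3,0,-0.15,0,0.45,0,-0.2,0,0.6,0,-0.25,0,0.75,0,-0.3,0,0.9,0,-0.35,0,1.05,0,-0.4,0,1.2,0]'

```text
clock: 13.62
tcp_pos: [0.5452, -0.0272, 0.107]
orientation: [3.132, 0.241, 0.003]
contact_force: [0.6, -0.4, 9.0]
grip_width: 0.0
gripper_force: 4.6
```

Call:
move_arm --rows '[0,0,0.1,0,-0.05,0,0.2,0,-0.05,0,0.3,0,-0.1,0,0.4,0,-0.1,0,0.5,0,-0.15,0,0.5,0]'

```text
clock: 14.38
tcp_pos: [0.5438, -0.0274, 0.102]
orientation: [3.132, 0.241, 0.003]
contact_force: [2.0, -0.9, 6.6]
grip_width: 0.0001
gripper_force: 4.0
```

Call:
move_arm --rows '[0,0,0.1,0,-0.05,0,0.2,0,-0.05,0,0.3,0,-0.1,0,0.4,0,-0.1,0,0.4,0]'

```text
clock: 15.0
tcp_pos: [0.5429, -0.0276, 0.0981]
orientation: [3.132, 0.241, 0.003]
contact_force: [1.4, -0.5, 8.5]
grip_width: 0.0002
gripper_force: 4.6
```

Call:
move_arm --rows '[0,0,0.1,0,-0.05,0,0.2,0,-0.05,0,0.3,0,-0.05,0,0.3,0]'

```text
clock: 15.5
tcp_pos: [0.5422, -0.0277, 0.0951]
orientation: [3.132, 0.241, 0.002]
contact_force: [0.7, 0.1, 11.0]
grip_width: -0.0001
gripper_force: 4.9
```

Call:
move_arm --rows '[0,0,0.1,0,0,0,0.2,0,0,0,0.2,0]'

```text
clock: 15.88
tcp_pos: [0.5422, -0.0277, 0.0944]
orientation: [3.132, 0.24, 0.002]
contact_force: [-3.0, -0.4, 23.6]
grip_width: 0.0002
gripper_force: 11.5
```

Call:
move_arm --rows '[0,0,0,0,0,0,0,0,0,0,0,0,0,0,0,0,0,0,0,0,0,0,0,0,0,0,0,0,0,0,0,0,0,0,0,0,0,0,0,0]'

```text
clock: 17.12
tcp_pos: [0.5422, -0.0277, 0.0944]
orientation: [3.132, 0.24, 0.002]
contact_force: [-3.6, -0.8, 22.8]
grip_width: -0.0004
gripper_force: 11.5
```

The pedal is solidly stopped and held at about 23 N for over a second. Now I release along the arc.

Call:
move_arm --rows '[0.05,0,-0.3,0,0.2,0,-0.8,0,0.35,0,-1.4,0,0.55,0,-2,0,0.8,0,-2.6,0,1,0,-3.2,0,1.2,0,-3.8,0,1.3,0,-4.6,0,1.3,0,-7,0,1.3,0,-10,0]'

```text
clock: 18.38
tcp_pos: [0.5531, -0.0257, 0.1921]
orientation: [-3.132, -0.241, 0.005]
contact_force: [-0.4, 0.4, 0.0]
grip_width: 0.0001
gripper_force: 0.0
```

```bash
python3 - <<'E'
from h import *
np.set_printoptions(precision=4,suppress=True)
o=r.get_obs(); print(o["tcp_pos"],o["contact_force"])
s=r.grab_frame("scene")
cv2.imwrite("pics/s3.png",cv2.resize(s[165:290,275:435],None,fx=4.5,fy=4.5,interpolation=cv2.INTER_CUBIC))
E
```

```text
[ 0.5531 -0.0257  0.1921] [-0.3722  0.4412  0.0088]
```

View pics/s3.png

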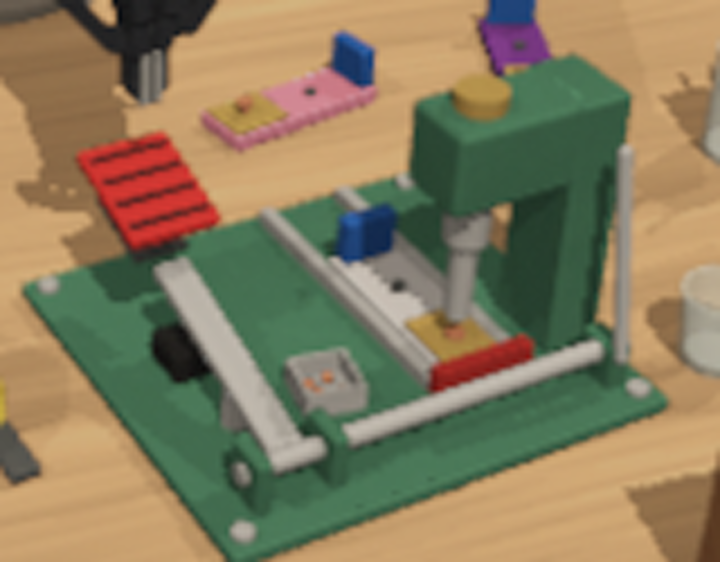

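The pad is back at its starting corners (80,155) and (217,215). The carrier is against the red stop and the rivet sits flat under the ram at (453,332). The gripper is clear, so I hand in.

```bash
python3 -c "
from bench import r
print(r.hand_in())"
```

```text
the job is handed in; nothing more can be done
None
```

I handed the job in at about 18 s. By touch and camera, the carrier is home against the red stop. The pedal was held solidly at its stop at about 23 N for over a second and is back up, and the rivet looks fully set. The judge's verdict was not shown.

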